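# Tap a steerer tube home in the saw guide

## Task

Take the mallet, the larger square-headed one standing on its head, by its handle, and with it knock the longer, thicker tube along its channel in the saw guide, gently and in short taps with the face drawn back off the tube between them, until the tube meets the stop hidden under the hood. Then stand the mallet on its head on the bench again, clear of the tube, and let go.

Things in the scene. Friction and masses are not known exactly. Their poses are not given: they have to be found in the camera images.
- mallet_grip (a point): Point on the centre line of the mallet's handle, 115 mm above its underside. Mallet (0.3 kg) stands on its head: black rubber block 80 mm long (x), 40 wide (y), 40 high, striking faces at x = +-40 mm, both alike. Light wood handle at the middle, 26 (x) by 22 mm (y), up to 151 mm high (z up). Not the small steel-headed hammer, 101 mm tall.
- tube: The longer, thicker tube: aluminium, 200 mm long, 28.6 mm diameter, about 0.15 kg, loose in the guide's channel. Origin mid-length on its axis; +x along it towards the hood (it may roll). Starts 35 to 60 mm short of the stop; slides at 1 to 2 N. The end to tap, 100 mm to -x, always stands 20 mm or more out in front of the guide.
- guide: Saw guide, fixed: base plate x -90 to 130, y -110 to 50 mm, 12 thick. Origin on the bench under the longer tube's axis; +x = the way to tap (roughly robot's left). Tube axis 26 mm up, walls to 34. At y = -65: short thin tube, already home. Grey hood, 63 high, covers x 20 to 130. Home, the longer tube is 70 mm inside the hood, 20 mm out in front.
- stop: Fixed steel stop for the longer tube, unseen under the hood. Origin on the tube's axis, in the middle of the face that the tube's end must meet, 90 mm in +x from the guide's origin; axes parallel to the guide's. When the tube is home, its origin is 100 mm in -x from here.
Not all that is in view belongs to the job. Leave any orange look-alike of the part that bears mallet_grip alone. What is shaped like the tube but turquoise is not meant.

How it is judged:
By the outcome, as a careful person would: the job done as asked, in the order asked, and still so for the second after the job is handed in, with the robot touching nothing.
It also fails if it takes over 51 s, if anything falls off the work surface, if the arm or the gripper's body presses on something with over 40 N, if the wrist force passes 120 N, or if a joint passes its speed limit or range.

## Robot

A 7-joint arm with a two-finger parallel gripper is mounted at the origin on the work surface. World frame = base frame: x ahead of the robot, y to its left, z up, the work surface at z = 0. Lengths are in m, angles in rad, forces in N, time in s.
With the tool pointing down it reaches from about 0.4 to 0.85 m from the base axis. Payload 10.4 kg.
Tool frame: the origin (TCP) lies at the very end of the fingers, on their centre line; the grasp point (between the pads) lies 19 mm behind it; z points along the fingers, y is the line along which they close (so a half turn about z gives the same grasp; the last joint's range is limited). The gripper opens to 87 mm and grips with 3 to 60 N. Pads are 19 mm wide; open, the fingers measure 117 mm over their backs; the gripper's body (75 mm by 190 mm) begins 51 mm behind the grasp point.
Start: joints at [1.097, 0.332, -0.065, 1.46, 0.022, 1.35, -0.088], TCP at [0.272, -0.563, 0.223] pointing down, gripper open.
Joint ranges: [-2.6, 2.6], [-0.5, 2.12], [-1.47, 1.34], [0.16, 2.42], [-1.27, 4.41], [0.06, 2.06], [-2.6, 2.6]. Speed limits (rad/s): [2.22, 2.22, 2.79, 2.79, 3.14, 3.14, 3.14].

## Interface

Orientations are given as a unit quaternion [x, y, z, w].
In Python, from bench import * gives the robot as it stands.
- The arm moves only by the tool step_arm, never from a script. Its arguments are lists of equal length, an entry for each row: "delta_pos": the shift along the world's x, y, z in units of 25 mm (1.0 is 25 mm), a list of three; "turn": the turn about the world's z in units of 0.12 rad (1.0 is 0.12 rad). In form: {"delta_pos": [[tx, ty, tz], ...], "turn": [turn, ...]}. A call has 1 to 12 rows; each row shifts and turns the commanded pose from where the row before left it; what a row does not reach is not made up. A row lasts 1/10 s, in which the tool goes at most 50 mm and 8.59 degrees, less where a joint would pass 70% of its speed; a pose out of reach is approached as far as the arm can. A call with a number of a shift or a turn outside -1 to 1 is refused whole. A call with a gripper value outside its range is refused whole. "grip" is the closure, from 0 (fully open) to 1 (shut), set as the call begins (left out, the last holds). The fingers move at their own pace and stop on an object; "newtons" is the grip in N (left out, the last holds). Time passes only in rows, so rows that do not move let the fingers close. It gives the time, the measured TCP pose, the force, the opening and the grip force at its end, in the units of the state.
- read_state(): the state, without advancing time (a new reading comes with each control period).
- camera(name): name is "scene" or "top"; returns a dict with "image" (384x512x3 uint8, red, green, blue), "z_map" (384x512 float32, m along the optical axis (not along the pixel's ray), 0 where there is no reading), "mtx" (3x3 intrinsics, pixels), "view" (4x4, takes a point from world to camera coordinates). Camera axes: x right, y up, looking along -z (the intrinsics and any distortion apply to the point x, -y, -z); pixel columns grow to the right and rows downward; lengths in m; the calibration is good to about 2 mm. A picture is of the moment at which its call begins.
- close_job(): hands the job in; it is judged then, once.
The state is a dict: "time": time; "joint_positions": joint angles; "joint_vel": joint speeds; "joint_torque": joint torques, N m; "ee_pos": TCP position; "eef_rot": TCP orientation; "ft_force": force on the tool from outside, world axes, zero at the start; "torque": the same for the moment, N m; "width": finger opening in m; "grip_force": force on a finger pad.
Only numpy, scipy, OpenCV 4.12 (cv2) and the standard library are available. Lean on these libraries where they do the work, as an engineer would, in place of code of your own. Each camera call takes 0.05 s, during which the arm holds its last target. There are 200 camera calls.

## Working session

There is one attempt and no reset: what is moved stays moved. The work goes in short steps, Python scripts to look and compute and a tool call to move; the robot and the scene stay as the last step left them, time stands still between calls to the robot, and variables do not carry over. Pictures are saved under pics/ and viewed, at most 10 in all, crops included, and the job is handed in when it is done.

Besides the shell and the picture viewer there is one more tool, called after "Request:" as name(argument=value, ...) on one line, values as JSON. step_arm: Moves the arm, as the interface text tells. Shifts and turns lie within -1 to 1; 1 stands for 25 mm of shift or 0.12 rad of turn. Its arguments: {"type":"object","properties":{"delta_pos":{"type":"array"},"turn":{"type":"array"},"grip":{"type":"number"},"newtons":{"type":"number"}},"required":["delta_pos","turn"]}

```bash
mkdir -p pics
cat > h.py <<'E'
from bench import *
import numpy as np, cv2
def world(c,z=None):
    # per-pixel world points from z_map
    K=c["mtx"];V=np.linalg.inv(c["view"]);h,w=c["z_map"].shape
    u,v=np.meshgrid(np.arange(w),np.arange(h));d=c["z_map"]
    x=(u-K[0,2])/K[0,0]*d;y=-(v-K[1,2])/K[1,1]*d
    P=np.stack([x,y,-d,np.ones_like(d)],-1)@V.T
    return P[...,:3]
def proj(c,p):
    q=c["view"]@np.append(p,1);q=c["mtx"]@np.array([q[0],-q[1],-q[2]]);return q[:2]/q[2]
E
python3 - <<'E'
from h import *
s=read_state();print({k:np.round(v,3) for k,v in s.items()})
for n in("scene","top"):
    c=camera(n);np.savez(f"{n}0.npz",**c);print(n,np.linalg.inv(c["view"])[:3,3],c["mtx"][0,0])
    cv2.imwrite(f"pics/{n}0.png",c["image"][...,::-1])
E
```

```text
{'time': np.float64(0.0), 'joint_positions': array([ 1.097,  0.333, -0.065,  1.461,  0.022,  1.35 , -0.088]), 'joint_vel': array([ 0.002, -0.002,  0.001,  0.   , -0.001,  0.   ,  0.001]), 'joint_torque': array([ 0.0000e+00, -6.2325e+01,  2.5000e-02, -3.8989e+01, -6.1000e-02,
        4.0000e-02,  0.0000e+00]), 'ee_pos': array([ 0.272, -0.562,  0.222]), 'eef_rot': array([ 0.975,  0.224, -0.   , -0.001]), 'ft_force': array([-0.021, -0.784,  0.199]), 'torque': array([ 0.024, -0.006,  0.029]), 'grip_force': np.float64(0.0), 'width': np.float64(0.087)}
scene [ 0.98114613 -0.60165089  0.84281584] 445.1168220817352
top [ 0.26026626 -0.01882043  1.27369563] 422.4416563908875
```

View pics/scene0.png

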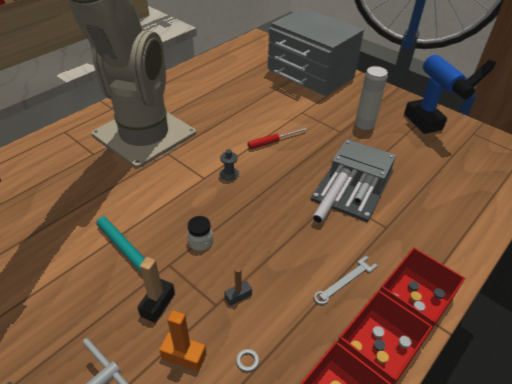

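View pics/top0.png

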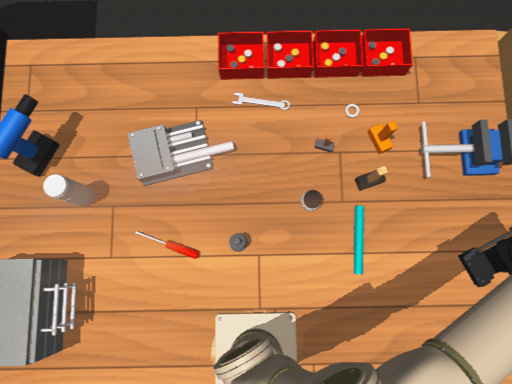

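The scene shows the mallet with black head and wood handle at scene (155,292) / top (371,178). Its look-alikes are the orange mallet at scene (182,345) / top (383,135) and the small steel hammer at scene (238,290) / top (324,145). The tube to tap is the longer one sticking out at scene (333,195) / top (205,152). The turquoise tube at top (359,240) and the short thin tubes are not meant. I choose the black and wood mallet.

Run:
```python
from h import *
for n in("scene","top"):
    c=dict(np.load(f"{n}0.npz"));P=world(c);I=c["image"];hsv=cv2.cvtColor(I,cv2.COLOR_RGB2HSV)
    x0,y0,x1,y1=(130,240,190,330) if n=="scene" else (345,150,400,200)
    roi=np.zeros(I.shape[:2],bool);roi[y0:y1,x0:x1]=1
    wz=roi&(P[...,2]>.06)&(hsv[...,1]>60)&(P[...,2]<.2)
    top=roi&(P[...,2]>.143)&(P[...,2]<.165)
    hd=roi&(P[...,2]>.035)&(P[...,2]<.045)&(I.max(-1)<70)
    for nm,m in(("handle",wz),("htop",top),("headtop",hd)):
        q=P[m];print(n,nm,len(q),q.mean(0).round(4),q.min(0).round(3),q.max(0).round(3))
        if len(q)>4: print("  rect",cv2.minAreaRect((q[:,:2]*1000).astype(np.float32)))
    # guide: tube
    x0,y0,x1,y1=(300,130,400,225) if n=="scene" else (125,115,240,190)
    g=P[y0:y1,x0:x1].reshape(-1,3)
    hood=g[(g[:,2]>.056)&(g[:,2]<.07)];print("hood",len(hood),hood.mean(0).round(4),cv2.minAreaRect((hood[:,:2]*1000).astype(np.float32)))
    tb=g[(g[:,2]>.036)&(g[:,2]<.045)];print("tube crest",len(tb),tb.mean(0).round(4),cv2.minAreaRect((tb[:,:2]*1000).astype(np.float32)))
    pl=g[(g[:,2]>.008)&(g[:,2]<.045)];print("plate+",len(pl),cv2.minAreaRect((pl[:,:2]*1000).astype(np.float32)))
t=cv2.imread("pics/top0.png");s=cv2.imread("pics/scene0.png")
a=cv2.resize(s[240:380,90:270],None,fx=2.2,fy=2.2,interpolation=3);b=cv2.resize(t[110:200,120:245],(396,308),interpolation=3)
b2=cv2.resize(b,(396,308));cv2.imwrite("pics/crop1.png",np.hstack([a[:308],b2]))
```

```text
scene handle 873 [ 0.55   -0.3687  0.1257] [ 0.488 -0.404  0.06 ] [ 0.641 -0.338  0.154]
  rect ((564.3564453125, -371.5805358886719), (31.43197250366211, 160.81884765625), 73.6815185546875)
scene htop 356 [ 0.5718 -0.3746  0.15  ] [ 0.488 -0.404  0.143] [ 0.641 -0.338  0.154]
  rect ((564.2123413085938, -372.0466003417969), (30.050945281982422, 160.83938598632812), 73.4955825805664)
scene headtop 445 [ 0.5069 -0.358   0.0398] [ 0.476 -0.394  0.035] [ 0.53  -0.311  0.045]
  rect ((500.94189453125, -352.4481201171875), (37.78915786743164, 80.96980285644531), 18.52062225341797)
hood 1440 [0.5902 0.2982 0.0638] ((587.7764282226562, 300.5134582519531), (145.55892944335938, 114.4980239868164), 12.859729766845703)
tube crest 520 [0.5927 0.1628 0.0393] ((590.3466186523438, 222.9801025390625), (315.3820495605469, 133.52557373046875), 76.89126586914062)
plate+ 2832 ((568.4742431640625, 275.0899353027344), (248.80093383789062, 391.5801086425781), 42.44233703613281)
top handle 173 [ 0.4966 -0.3482  0.1258] [ 0.486 -0.366  0.063] [ 0.513 -0.338  0.157]
  rect ((499.6817932128906, -351.6973876953125), (22.546035766601562, 26.22193145751953), 19.143081665039062)
top htop 80 [ 0.4995 -0.352   0.1511] [ 0.487 -0.365  0.143] [ 0.513 -0.338  0.157]
  rect ((499.98004150390625, -352.08563232421875), (21.941638946533203, 25.364131927490234), 20.445640563964844)
top headtop 102 [ 0.4955 -0.3423  0.0406] [ 0.472 -0.389  0.036] [ 0.516 -0.312  0.045]
  rect ((498.3955383300781, -350.787109375), (37.00886917114258, 74.33245849609375), 17.420289993286133)
hood 1777 [0.5868 0.3    0.0634] ((588.0877075195312, 301.07989501953125), (146.86061096191406, 111.63050079345703), 13.22635269165039)
tube crest 501 [0.5864 0.1639 0.0394] ((610.521240234375, 218.19297790527344), (139.44680786132812, 297.04193115234375), 22.270994186401367)
plate+ 2322 ((601.201416015625, 220.71023559570312), (209.29757690429688, 340.98382568359375), 0.04318501427769661)
```

View pics/crop1.png

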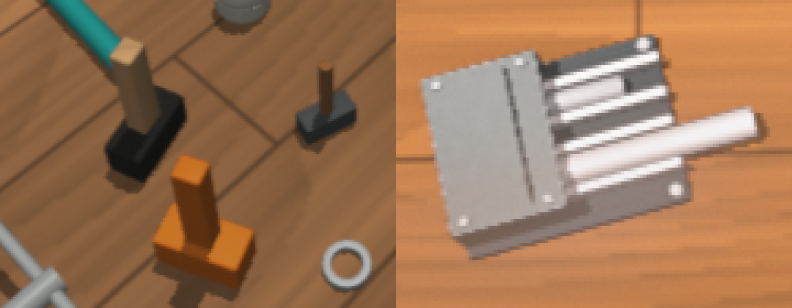

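The crop confirms the choice: black head with a wood handle at crop (145,110), orange one at (205,215), small hammer at (325,110). On the right, the long tube sticks out to crop (755,122). Next I fit the tube axis and guide frame, and make the first move to above the mallet.

Run:
```python
from h import *
for n in("scene","top"):
    c=dict(np.load(f"{n}0.npz"));P=world(c)
    g=P.reshape(-1,3);g=g[(g[:,0]>.5)&(g[:,0]<.72)&(g[:,1]>.0)&(g[:,1]<.4)]
    hood=g[(g[:,2]>.058)&(g[:,2]<.068)&(g[:,1]>.2)]
    r=cv2.minAreaRect((hood[:,:2]*1000).astype(np.float32));print(n,"hood",r)
    cr=g[(g[:,2]>.0365)&(g[:,2]<.046)&(g[:,1]<.235)]
    # protruding tube: anything beyond the plate above bench
    a=np.radians(103);ux=np.array([np.cos(a),np.sin(a)]);uy=np.array([-ux[1],ux[0]])
    o=cr[:,:2].mean(0)
    for it in range(4):
        d=(cr[:,:2]-o)@uy;k=abs(d)<.012
        l=cv2.fitLine(cr[k][:,:2].astype(np.float32),cv2.DIST_HUBER,0,.01,.01).ravel()
        ux=l[:2]*np.sign(l[1]);uy=np.array([-ux[1],ux[0]]);o=l[2:]
    tb=g[(g[:,2]>.015)&(g[:,2]<.046)];lat=(tb[:,:2]-o)@uy;al=(tb[:,:2]-o)@ux
    e=al[(abs(lat)<.012)&(tb[:,2]>.03)].min()
    pr=(abs(lat)<.03)&(al<e+.04);print("ang",np.degrees(np.arctan2(ux[1],ux[0])),"o",o,"crest z",cr[k][:,2].max(),"end al",e,"end xy",o+ux*e,"lat extent",np.percentile(lat[pr],[2,98]))
    hc=np.array(r[0])/1000-o;print("hood ctr along,lat",hc@ux,hc@uy)
    pl=g[(g[:,2]>.009)&(g[:,2]<.016)&(abs((g[:,:2]-o)@uy)<.15)]
    print("plate along pct",np.percentile((pl[:,:2]-o)@ux,[1,5,99]))
```

```text
scene hood ((587.7764282226562, 300.5134582519531), (145.55892944335938, 114.4980239868164), 12.859729766845703)
ang 103.546364 o [0.59274423 0.14322877] crest z 0.045388035060039966 end al -0.08699022174276463 end xy [0.61312014 0.05865856] lat extent [-0.013012    0.01346949]
hood ctr along,lat 0.15407275271379525 -0.03201153234998903
plate along pct [-0.01174063 -0.00846719  0.18636238]
top hood ((588.396728515625, 300.9208984375), (146.3315887451172, 111.17955780029297), 13.226353645324707)
ang 103.57931 o [0.59207344 0.14425167] crest z 0.04549751123932699 end al -0.08781118126813066 end xy [0.61269072 0.05889518] lat extent [-0.01269748  0.01357153]
hood ctr along,lat 0.15315292649417775 -0.03321060447878037
plate along pct [-0.01194825 -0.00761846  0.19974936]
```

Request:
step_arm(delta_pos=[[0.9, 0.85, 0], [0.9, 0.85, 0], [0.9, 0.85, 0], [0.9, 0.85, 0], [0.9, 0.85, 0], [0.9, 0.85, 0], [0.9, 0.85, 0], [0.9, 0.85, 0], [0.96, 0.85, 0], [0.96, 0.79, 0], [0, 0, 0], [0, 0, 0]], turn=[-0.5, -0.58, 0, 0, 0, 0, 0, 0, 0, 0, 0, 0], grip=0)

```text
time: 1.3
ee_pos: [0.5005, -0.351, 0.2221]
eef_rot: [0.987, 0.161, -0.0, -0.0]
ft_force: [-0.8, -0.5, 0.4]
width: 0.0872
grip_force: 0.0
```

The two views agree. The guide points along 103.5°, and the tube end is at (0.613, 0.059), which is 56 mm from home and within the stated 35 to 60 mm. Hood centre at guide x 75 mm also matches. I now descend and grip.

Request:
step_arm(delta_pos=[[0, 0, -0.9], [0, 0, -0.9], [0, 0, -0.9], [0, 0, -0.9], [0, 0, -0.8], [0, 0, -0.64], [0, -0.04, 0], [0, 0, 0]], turn=[0, 0, 0, 0, 0, 0, 0, 0])

```text
time: 2.1
ee_pos: [0.5, -0.3534, 0.097]
eef_rot: [0.987, 0.159, -0.0, 0.0]
ft_force: [-0.6, 0.5, 0.6]
width: 0.0869
grip_force: 0.0
```

Request:
step_arm(delta_pos=[[0, 0, 0], [0, 0, 0], [0, 0, 0], [0, 0, 0], [0, 0, 0], [0, 0, 0], [0, 0, 0], [0, 0, 0], [0, 0, 0], [0, 0, 0]], turn=[0, 0, 0, 0, 0, 0, 0, 0, 0, 0], grip=1, newtons=50)

```text
time: 3.1
ee_pos: [0.5003, -0.3526, 0.0965]
eef_rot: [0.987, 0.16, -0.0, 0.0]
ft_force: [1.5, 0.2, -0.4]
width: 0.0255
grip_force: 50.0
```

Request:
step_arm(delta_pos=[[0, 0, 0.3], [0, 0, 0.8], [0, 0, 0.9], [0, 0, 0.9], [0, 0, 0.9], [0, 0, 0.9], [0, 0, 0.5], [0, 0, 0]], turn=[0, 0, 0, 0, 0, 0, 0, 0])

```text
time: 3.9
ee_pos: [0.501, -0.3529, 0.2284]
eef_rot: [0.987, 0.16, 0.001, 0.001]
ft_force: [-1.0, 0.2, -3.4]
width: 0.0258
grip_force: 50.0
```

Request:
step_arm(delta_pos=[[0.2, 0.5, 0], [0.36, 0.9, 0], [0.36, 0.9, 0], [0.36, 0.9, 0], [0.36, 0.9, 0], [0.36, 0.9, 0], [0.36, 0.9, 0], [0.36, 0.9, 0], [0.36, 0.9, 0], [0.36, 0.9, 0], [0.36, 0.9, 0], [0.36, 0.9, 0]], turn=[0, 0, -0.2, -0.2, -0.2, -0.13, 0, 0, 0, 0, 0, 0])

```text
time: 5.1
ee_pos: [0.6039, -0.0902, 0.2248]
eef_rot: [0.993, 0.117, -0.001, -0.001]
ft_force: [-0.2, -0.3, -2.6]
width: 0.0257
grip_force: 50.0
```

Request:
step_arm(delta_pos=[[0.36, 0.9, 0], [0.36, 0.9, 0], [0.3, 0.8, 0], [0.1, 0.5, 0], [0, 0, 0], [0, 0, 0]], turn=[0, 0, 0, 0, 0, 0])

```text
time: 5.7
ee_pos: [0.6318, -0.0157, 0.2259]
eef_rot: [0.993, 0.116, -0.001, 0.0]
ft_force: [-0.3, 0.3, -2.3]
width: 0.0256
grip_force: 50.0
```

Run:
```python
from h import *
for n in("scene","top"):
    c=camera(n);np.savez(f"{n}1.npz",**c)
    cv2.imwrite(f"pics/{n}1.png",c["image"][...,::-1])
s=read_state();print(s["ee_pos"],s["eef_rot"],s["time"])
c=dict(np.load("scene1.npz"));P=world(c);I=c["image"];e=s["ee_pos"]
m=(np.hypot(P[...,0]-e[0],P[...,1]-e[1])<.08)&(P[...,2]>.10)&(P[...,2]<.185)&(I.max(-1)<75)
q=P[m];print(len(q),q.min(0),q.max(0))
for lo,hi in((.125,.135),(.163,.173),(.173,.18)):
    k=q[(q[:,2]>lo)&(q[:,2]<hi)]
    if len(k)>5:print(lo,len(k),cv2.minAreaRect((k[:,:2]*1000).astype(np.float32)))
```

```text
[ 0.63200053 -0.01675176  0.22633048] [ 9.93297971e-01  1.15580488e-01 -2.65714544e-04  4.69021050e-04] 5.8
586 [ 0.61196822 -0.05961985  0.13180566] [0.65845648 0.02649785 0.1788311 ]
0.125 16 ((645.7034912109375, -43.781612396240234), (45.31562805175781, 19.81801986694336), 55.1367301940918)
0.163 325 ((631.092529296875, -15.576980590820312), (38.111942291259766, 83.32292938232422), 13.76492977142334)
```

View pics/scene1.png

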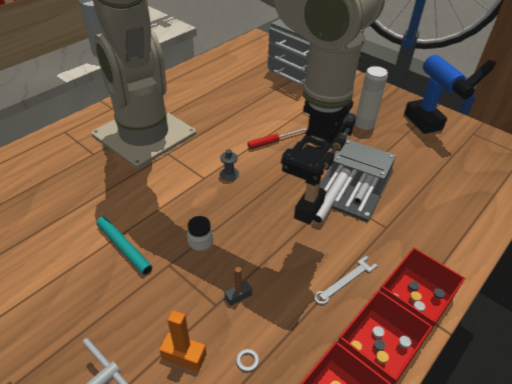

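The head hangs level at scene (308,205), and its measured centre (0.631, -0.016) and angle 103.8° are in line with the tube. I lower it to tapping height, with the face about 37 mm short of the tube.

Request:
step_arm(delta_pos=[[0, 0, -0.6], [0, 0, -0.9], [0, 0, -0.9], [0, 0, -0.9], [0, 0, -0.8], [0, 0, -0.5], [0, 0, -0.26], [0, 0, 0], [0, 0, 0]], turn=[0, 0, 0, 0, 0, 0, 0, 0, 0])

```text
time: 6.7
ee_pos: [0.6328, -0.0152, 0.1059]
eef_rot: [0.993, 0.116, 0.001, 0.0]
ft_force: [-0.5, -0.0, -3.0]
width: 0.0255
grip_force: 50.0
```

Request:
step_arm(delta_pos=[[-0.06, 0.24, 0], [-0.06, 0.24, 0], [-0.06, 0.24, 0], [-0.06, 0.24, 0], [0, 0, 0], [0, 0, 0]], turn=[0, 0, 0, 0, 0, 0])

```text
time: 7.3
ee_pos: [0.6263, 0.0091, 0.1051]
eef_rot: [0.993, 0.117, 0.0, 0.0]
ft_force: [0.5, -0.2, -2.5]
width: 0.0255
grip_force: 50.0
```

```bash
cat >> h.py <<'E'
a=np.radians(103.5);UX=np.array([np.cos(a),np.sin(a)]);UY=np.array([-UX[1],UX[0]])
E0=np.array([.613,.0587]) # start tube end
def see(tag,pic=False):
    s=read_state()
    for n in("scene","top"):
        c=camera(n);P=world(c);I=c["image"];g=P.reshape(-1,3)
        al=(g[:,:2]-E0)@UX;lat=(g[:,:2]-E0)@UY;b=I.reshape(-1,3).max(1)
        t=(abs(lat)<.009)&(g[:,2]>.032)&(g[:,2]<.047)&(b>110)&(al>-.03)&(al<.1)
        print(n,"tube end al",al[t].min().round(4) if t.any() else None, end=" ")
        m=(abs(lat)<.06)&(g[:,2]>.03)&(g[:,2]<.065)&(b<75)&(al<.08)&(al>-.15)
        if m.sum()>20:
            r=cv2.minAreaRect((g[m][:,:2]*1000).astype(np.float32));print("head",m.sum(),np.percentile(al[m],[2,98]).round(4),np.percentile(lat[m],[2,98]).round(4),np.percentile(g[m][:,2],[5,95]).round(3),r[1:])
        else: print()
        if pic: cv2.imwrite(f"pics/{tag}_{n}.png",I[...,::-1])
    r=s["ee_pos"][:2]-E0;print("tcp al,lat",(r@UX).round(4),(r@UY).round(4),s["ee_pos"][2].round(4),s["ft_force"].round(1),s["time"])
E
python3 -c "
from h import *
see('a',True)
i=np.hstack([cv2.resize(cv2.imread('pics/a_scene.png')[130:250,270:400],(400,370)),cv2.resize(cv2.imread('pics/a_top.png')[100:200,150:260],(400,370))]);cv2.imwrite('pics/a.png',i)"
```

```text
scene tube end al 0.0007 head 370 [-0.0917 -0.0134] [-0.0194  0.0177] [0.033 0.051] ((39.3199577331543, 95.1822738647461), 13.004807472229004)
top tube end al 0.0002 
tcp al,lat -0.0514 -0.0014 0.1051 [ 0.5 -0.2 -2.5] 7.3
```

View pics/a.png

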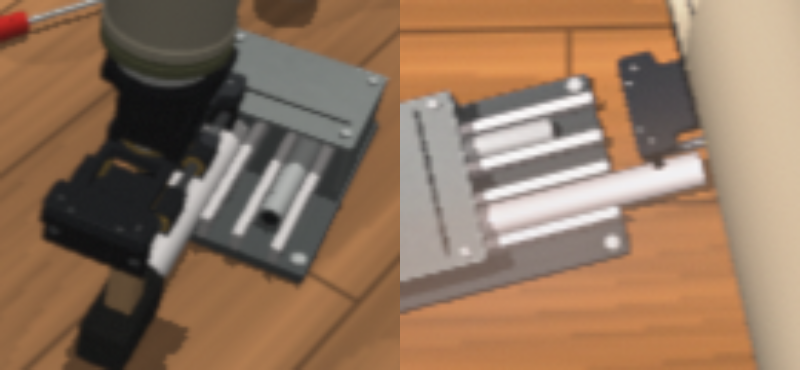

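The head lies along the tube axis at crop (120,300), level, with about 11 mm of gap. The tube is untouched. First two taps, then a check.

Request:
step_arm(delta_pos=[[-0.084, 0.35, 0], [-0.084, 0.35, 0], [0, 0, 0], [0.093, -0.389, 0], [0, 0, 0], [0, 0, 0], [-0.084, 0.35, 0], [-0.084, 0.35, 0], [0, 0, 0], [0.093, -0.389, 0], [0, 0, 0], [0, 0, 0]], turn=[0, 0, 0, 0, 0, 0, 0, 0, 0, 0, 0, 0])

```text
time: 8.6
ee_pos: [0.6227, 0.0234, 0.105]
eef_rot: [0.993, 0.116, -0.0, 0.0]
ft_force: [-0.3, 0.5, -3.3]
width: 0.026
grip_force: 50.0
```

```bash
python3 -c "
from h import *
see('b')"
```

```text
scene tube end al 0.0192 head 375 [-0.0767  0.0022] [-0.0191  0.018 ] [0.032 0.051] ((38.71065139770508, 97.84066009521484), 12.474162101745605)
top tube end al 0.017 
tcp al,lat -0.0366 -0.0012 0.105 [-0.3  0.5 -3.3] 8.6
```

Request:
step_arm(delta_pos=[[-0.084, 0.35, 0], [-0.084, 0.35, 0], [0, 0, 0], [0.093, -0.389, 0], [0, 0, 0], [0, 0, 0], [-0.084, 0.35, 0], [-0.084, 0.35, 0], [0, 0, 0], [0.093, -0.389, 0], [0, 0, 0], [0, 0, 0]], turn=[0, 0, 0, 0, 0, 0, 0, 0, 0, 0, 0, 0])

```text
time: 9.9
ee_pos: [0.619, 0.0389, 0.105]
eef_rot: [0.993, 0.116, -0.0, 0.0]
ft_force: [-0.6, 0.7, -2.7]
width: 0.0259
grip_force: 50.0
```

Request:
step_arm(delta_pos=[[-0.084, 0.35, 0], [-0.084, 0.35, 0], [0, 0, 0], [0.093, -0.389, 0], [0, 0, 0], [0, 0, 0]], turn=[0, 0, 0, 0, 0, 0])

```text
time: 10.5
ee_pos: [0.6172, 0.0467, 0.105]
eef_rot: [0.993, 0.116, 0.0, 0.0]
ft_force: [-1.2, -0.3, -2.2]
width: 0.0259
grip_force: 50.0
```

```bash
python3 -c "
from h import *
see('c')"
```

```text
scene tube end al 0.0415 head 356 [-0.0532  0.0261] [-0.0191  0.0176] [0.032 0.051] ((38.96709442138672, 97.95002746582031), 12.611451148986816)
top tube end al 0.0433 
tcp al,lat -0.0127 -0.0012 0.105 [-1.2 -0.3 -2.2] 10.5
```

Request:
step_arm(delta_pos=[[-0.084, 0.35, 0], [-0.084, 0.35, 0], [0, 0, 0], [0.093, -0.389, 0], [0, 0, 0], [0, 0, 0]], turn=[0, 0, 0, 0, 0, 0])

```text
time: 11.2
ee_pos: [0.6152, 0.0545, 0.105]
eef_rot: [0.993, 0.116, -0.0, 0.0]
ft_force: [-0.5, 0.2, -4.2]
width: 0.0257
grip_force: 50.0
```

Request:
step_arm(delta_pos=[[-0.065, 0.272, 0], [-0.065, 0.272, 0], [0, 0, 0]], turn=[0, 0, 0])

```text
time: 11.5
ee_pos: [0.6114, 0.0713, 0.1051]
eef_rot: [0.993, 0.118, -0.0, -0.0]
ft_force: [0.5, 0.4, -2.5]
width: 0.0255
grip_force: 50.0
```

Request:
step_arm(delta_pos=[[0.093, -0.389, 0], [0, 0, 0], [0, 0, 0]], turn=[0, 0, 0])

```text
time: 11.8
ee_pos: [0.6143, 0.0585, 0.105]
eef_rot: [0.993, 0.116, -0.0, 0.0]
ft_force: [-0.0, 0.4, -2.4]
width: 0.0258
grip_force: 50.0
```

```bash
python3 -c "
from h import *
see('d')"
```

```text
scene tube end al 0.0515 head 347 [-0.0411  0.0385] [-0.0191  0.0179] [0.033 0.051] ((39.46165084838867, 99.82846069335938), 10.83956241607666)
top tube end al 0.0587 
tcp al,lat -0.0005 -0.0012 0.105 [-0.   0.4 -2.4] 11.8
```

Request:
step_arm(delta_pos=[[-0.06, 0.25, 0], [-0.06, 0.25, 0], [0, 0, 0]], turn=[0, 0, 0])

```text
time: 12.2
ee_pos: [0.6108, 0.0739, 0.1051]
eef_rot: [0.993, 0.118, 0.0, -0.0]
ft_force: [0.1, 0.5, -3.2]
width: 0.0261
grip_force: 50.0
```

Request:
step_arm(delta_pos=[[0.093, -0.389, 0], [0, 0, 0], [-0.06, 0.25, 0], [-0.06, 0.25, 0], [0, 0, 0]], turn=[0, 0, 0, 0, 0])

```text
time: 12.7
ee_pos: [0.6105, 0.0753, 0.1053]
eef_rot: [0.993, 0.117, 0.0, 0.0]
ft_force: [0.0, -2.0, -1.9]
width: 0.0256
grip_force: 50.0
```

Request:
step_arm(delta_pos=[[0.093, -0.389, 0], [0, 0, 0], [-0.056, 0.233, 0], [-0.056, 0.233, 0], [0, 0, 0], [0, 0, 0]], turn=[0, 0, 0, 0, 0, 0])

```text
time: 13.3
ee_pos: [0.6102, 0.0755, 0.1051]
eef_rot: [0.993, 0.116, 0.0, 0.001]
ft_force: [0.7, -5.8, -3.0]
width: 0.0253
grip_force: 50.0
```

Request:
step_arm(delta_pos=[[0.093, -0.389, 0], [0, 0, 0], [0, 0, 0]], turn=[0, 0, 0])

```text
time: 13.6
ee_pos: [0.6122, 0.0673, 0.105]
eef_rot: [0.993, 0.116, -0.0, -0.0]
ft_force: [-0.7, 0.2, -2.8]
width: 0.0258
grip_force: 50.0
```

```bash
python3 -c "
from h import *
see('e')"
```

```text
scene tube end al 0.0595 head 338 [-0.0322  0.0435] [-0.0192  0.0175] [0.032 0.051] ((38.39118957519531, 81.28152465820312), 12.907303810119629)
top tube end al 0.0688 
tcp al,lat 0.0085 -0.0012 0.105 [-0.7  0.2 -2.8] 13.6
```

The face now stops at the same place while the force rises to 5.8 N. That is above sliding friction and about 57 mm of travel, so the tube is at the stop. One soft seating tap, then draw well back.

Request:
step_arm(delta_pos=[[-0.037, 0.155, 0], [-0.03, 0.125, 0], [-0.022, 0.09, 0], [-0.009, 0.039, 0], [0, 0, 0]], turn=[0, 0, 0, 0, 0])

```text
time: 14.2
ee_pos: [0.6103, 0.0756, 0.1052]
eef_rot: [0.993, 0.116, 0.0, 0.001]
ft_force: [1.2, -4.7, -3.4]
width: 0.0257
grip_force: 50.0
```

Request:
step_arm(delta_pos=[[0.05, -0.2, 0], [0.12, -0.5, 0], [0.19, -0.8, 0], [0.19, -0.8, 0], [0.19, -0.8, 0], [0.19, -0.8, 0], [0, 0, 0], [0, 0, 0]], turn=[0, 0, 0, 0, 0, 0, 0, 0])

```text
time: 15.0
ee_pos: [0.6331, -0.0211, 0.1049]
eef_rot: [0.993, 0.116, -0.0, -0.0]
ft_force: [0.4, 0.3, -2.6]
width: 0.0257
grip_force: 50.0
```

```bash
python3 -c "
from h import *
see('f',True)
i=np.hstack([cv2.resize(cv2.imread('pics/f_scene.png')[130:250,270:400],(400,370)),cv2.resize(cv2.imread('pics/f_top.png')[100:200,150:260],(400,370))]);cv2.imwrite('pics/f.png',i)"
```

```text
scene tube end al 0.0572 head 403 [-0.1229  0.0561] [-0.0188  0.0181] [0.032 0.051] ((39.773677825927734, 183.7404022216797), 14.09549617767334)
top tube end al 0.0557 
tcp al,lat -0.0823 -0.0009 0.1049 [ 0.4  0.3 -2.6] 15.0
```

View pics/f.png

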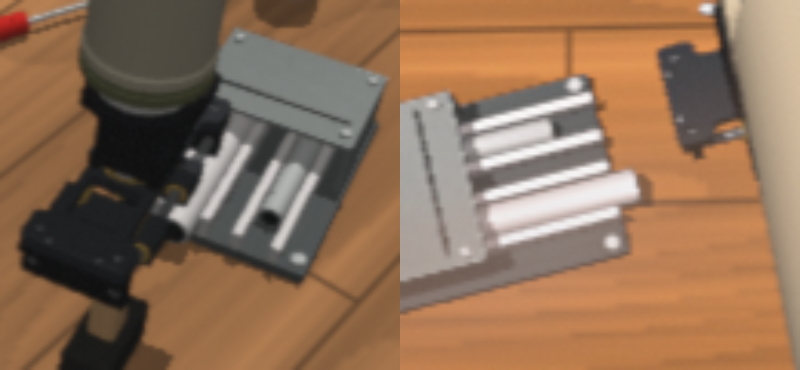

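The tube sticks out only about 20 mm (crop (638,185)), end at 56.5 mm of travel, so it is home. The mallet is about 98 mm back over empty bench, and I set it down there.

Request:
step_arm(delta_pos=[[0, 0, -0.1], [0, 0, -0.1], [0, 0, -0.06], [0, 0, -0.04], [0, 0, -0.03], [0, 0, 0], [0, 0, 0]], turn=[0, 0, 0, 0, 0, 0, 0])

```text
time: 15.8
ee_pos: [0.6332, -0.0204, 0.0969]
eef_rot: [0.993, 0.117, 0.0, 0.0]
ft_force: [-0.6, 1.2, -2.5]
width: 0.0262
grip_force: 50.0
```

Request:
step_arm(delta_pos=[[0, 0, -0.02], [0, 0, -0.02], [0, 0, 0], [0, 0, 0]], turn=[0, 0, 0, 0])

```text
time: 16.2
ee_pos: [0.6333, -0.0204, 0.0965]
eef_rot: [0.993, 0.116, 0.0, 0.0]
ft_force: [-2.6, -0.9, 7.0]
width: 0.0257
grip_force: 50.0
```

Request:
step_arm(delta_pos=[[0, 0, 0.01], [0, 0, 0]], turn=[0, 0])

```text
time: 16.4
ee_pos: [0.6333, -0.0204, 0.0965]
eef_rot: [0.993, 0.116, 0.0, 0.0]
ft_force: [-2.1, -0.6, 5.6]
width: 0.0257
grip_force: 50.0
```

Request:
step_arm(delta_pos=[[0, 0, 0], [0, 0, 0], [0, 0, 0], [0, 0, 0], [0, 0, 0], [0, 0, 0], [0, 0, 0], [0, 0, 0]], turn=[0, 0, 0, 0, 0, 0, 0, 0], grip=0)

```text
time: 17.2
ee_pos: [0.6331, -0.0204, 0.0961]
eef_rot: [0.993, 0.117, 0.0, 0.0]
ft_force: [-0.7, -0.1, -0.5]
width: 0.0812
grip_force: 0.0
```

Request:
step_arm(delta_pos=[[0, 0, 0.3], [0, 0, 0.7], [0, 0, 0.9], [0, 0, 0.9], [0, 0, 0.9], [0, 0, 0.9], [0, -0.5, 0.9], [-0.5, -0.9, 0.5], [-0.9, -0.9, 0], [-0.9, -0.9, 0], [-0.9, -0.9, 0], [-0.5, -0.5, 0]], turn=[0, 0, 0, 0, 0, 0, 0, 0, 0, 0, 0, 0])

```text
time: 18.4
ee_pos: [0.5391, -0.1376, 0.247]
eef_rot: [0.993, 0.115, 0.0, 0.001]
ft_force: [0.5, -0.4, 0.1]
width: 0.0869
grip_force: 0.0
```

Request:
step_arm(delta_pos=[[-0.6, -0.9, 0], [-0.6, -0.9, 0], [-0.6, -0.9, 0], [-0.5, -0.9, 0], [-0.3, -0.5, 0], [0, 0, 0], [0, 0, 0], [0, 0, 0]], turn=[0, 0, 0, 0, 0, 0, 0, 0])

```text
time: 19.2
ee_pos: [0.4765, -0.2363, 0.2461]
eef_rot: [0.993, 0.118, 0.0, -0.0]
ft_force: [0.3, 0.0, -0.5]
width: 0.087
grip_force: 0.0
```

```bash
python3 -c "
from h import *
see('g',True);print(read_state()['joint_vel'].round(3))
i=np.hstack([cv2.resize(cv2.imread('pics/g_scene.png')[130:270,250:400],(400,370)),cv2.resize(cv2.imread('pics/g_top.png')[80:200,150:300],(400,370))]);cv2.imwrite('pics/g.png',i)"
```

```text
scene tube end al 0.0566 head 341 [-0.1217  0.0578] [-0.0191  0.0175] [0.032 0.043] ((38.99295425415039, 184.07855224609375), 13.463295936584473)
top tube end al 0.056 head 106 [-0.1189 -0.0519] [-0.0162  0.0207] [0.034 0.045] ((37.38793182373047, 71.2265853881836), 14.330233573913574)
tcp al,lat -0.2549 0.2016 0.2461 [ 0.3  0.  -0.5] 19.2
[ 0.002 -0.001  0.005 -0.001  0.001  0.002  0.004]
```

View pics/g.png

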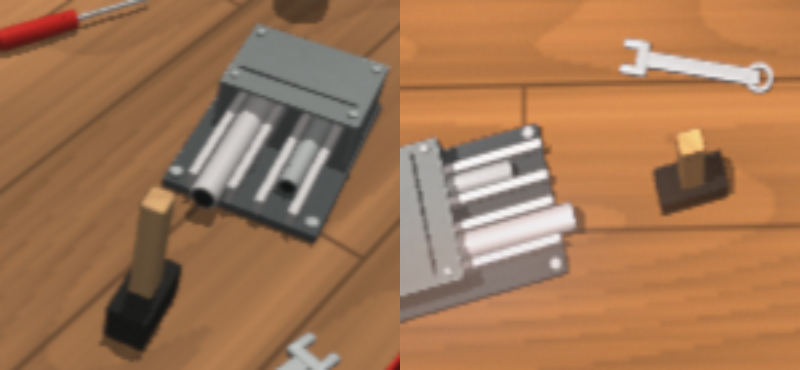

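The mallet stands upright on its head at crop (145,300), clear of the tube. The tube sticks out about 20 mm with its end at crop (205,200).

```bash
python3 -c "
from bench import *
print(close_job())"
```

```text
the job is handed in; nothing more can be done
None
```

The tube was tapped home against the stop, the mallet stands on its head on the bench clear of the tube, and the job was handed in at about 19 s; `close_job()` returned no verdict.

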